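# Wind the spring-driven dye agitator and start it with the bottle

## Robot

A 6-joint arm with a two-finger parallel gripper is mounted at the origin on the work surface. World frame = base frame: x ahead of the robot, y to its left, z up, the work surface at z = 0. Lengths are in m, angles in rad, forces in N, time in s.
With the tool pointing down it reaches from about 0.35 to 0.775 m from the base axis. Payload 5.5 kg.
Tool frame: the origin (TCP) lies on the centre line of the jaws, within the pads' length; the fingertips stand 8 mm ahead of it and the grasp point (between the pads) lies 11 mm behind it; z points along the fingers, y is the direction in which the jaws open and shut (so a half turn about z gives the same grasp; the last joint's range is limited). The gripper opens to 85 mm and grips with 20 to 120 N. Pads are 22 mm wide; open, the fingers measure 114 mm over their backs; the gripper's body (76 mm by 85 mm) begins 54 mm behind the grasp point. The pads swing forward as they close: fully open they stand 13 mm farther back than shut.
Start: joints at [1.03, 0.313, 0.046, 1.304, 0, 1.431], TCP at [0.224, 0.529, 0.215] pointing down, gripper open.
Joint ranges: [-2.76, 2.76], [-0.86, 1.69], [-1.03, 1.26], [-2.2, 2.34], [-1.47, 1.5], [-3.14, 3.14]. Speed limits (rad/s): [2.57, 2.57, 3.14, 3.14, 3.14, 3.14].

## Interface

Orientations are given as a unit quaternion [w, x, y, z].
In Python, from workcell import env gives the robot as it stands. The module is installed in compiled form; this text tells all that it offers.
- The arm moves only by the tool play_rows, never from a script. Its argument "steps" is a list of rows, each an object with "claw": the closure in counts, from 0 (fully open) to 255 (shut); "dp": the shift along the tool's x, y, z in m, a list of three; "angular": the turn, a rotation vector about the tool's x, y, z in degrees, a list of three. In form: [{"claw": claw, "dp": [dx, dy, dz], "angular": [wx, wy, wz]}, ...]. A call has exactly 8 rows; each row shifts and turns the commanded pose from where the row before left it, along the tool's axes as they then stand; what a row does not reach is not made up. A row lasts 1/12 s, in which the tool goes at most 41.7 mm and 7.16 degrees, less where a joint would pass 70% of its speed; a pose out of reach is approached as far as the arm can. A call is refused whole if a number of a shift passes 0.0417 or a number of a turn 7.16, either way. A call with a gripper value outside its range is refused whole. The fingers move at their own pace and stop on an object; "force" is the grip in N (left out, the last holds). Time passes only in rows, so rows that do not move let the fingers close, or fill a call up. It gives the time, the measured TCP pose, the force and the opening at its end, in the units of the state.
- env.get_state(): the state, without advancing time (a new reading comes with each control period).
- env.read_camera(name): name is "side" or "top" or "wrist"; returns (picture, depth): 400x640x3 uint8, red, green, blue; 400x640 float32, m along the optical axis (not along the pixel's ray), 0 where there is no reading.
- env.calibration(name): a dict with "fx", "fy", "cx", "cy" (pixels), "k1" (the pictures are not rectified: a ray, as slopes to the right and down, at radius r is drawn at 1 + k1 r^2 times it, then the intrinsics apply), "world_from_camera" (4x4, takes a point from camera to world coordinates); the wrist camera has in their place "hand_eye" (4x4, takes a point from camera to tool coordinates, whose origin is the TCP and whose axes are the flange's). Camera axes: x right, y down, z forward; pixel columns grow to the right and rows downward; lengths in m; the calibration is good to about 2 mm. A picture is of the moment at which its call begins: read the wrist's pose just before it. calibration takes no time and is no camera call.
- env.hand_in(): hands the job in, once; it reports no verdict.
The state is a dict: "clock": time; "joint_pos": joint angles; "qvel": joint speeds; "tau": joint torques, N m; "tcp_pos": TCP position; "orientation": TCP orientation; "wrist_force": force on the tool from outside, world axes, zero at the start; "ft_torque": the same for the moment, N m; "finger_gap": finger opening in m.
Only numpy, scipy, OpenCV 4.12 (cv2) and the standard library are available. Lean on these libraries where they do the work, as an engineer would, in place of code of your own. Each camera call takes 0.05 s, during which the arm holds its last target. There are 200 camera calls.

## Task

Wind the dye agitator by the key on its sloping front, clockwise as you face the key, until it will turn no further. Then stand the small squat dye bottle upright in the middle of the agitator's round sprung pad, press it right down to the bottom for about a second to start the mixer, and let go, leaving the bottle standing there on the risen pad. Leave the other things on the bench where they are.

Things in the scene. Friction and masses are not known exactly. Their poses are not given: they have to be found in the camera images.
- agitator: grey metal box, fixed, 250 x 200 mm on plan. Origin at bench level; its sloping front (-x) faces about to the robot's right; z up. From x = -110 to 0 its front slopes up from z = 50 to 119 mm: its normal leans 32 degrees from vertical towards -x. Flat deck at z = 119 mm, x = 0 to 140. A steel bar along y at x = -58, z = 254 mm, on legs at y = +-106, bars a vertical hand from the key.
- key_grip (a point): centre of the key's flat steel wing, on the key's axis, 40 mm out from the sloping face (the axis leaves the face at x = -60, z = 81 mm of the agitator). Wing 44 mm wide (its x), 10 mm thick (its y), 24 mm long (its z, along the key's axis, out of the slope). Below it a 14 mm shaft with a 24 mm collar. The axes turn with the key.
- key (a joint): angle of the key, rad, growing clockwise as seen when facing the slope (looking along the key's -z); starts between 0 and 0.7; 3.1 is fully wound, a hard stop. A spring resists with 0.03 to 0.11 N m, and a ratchet drag of 0.16 N m holds the key wherever it is let go.
- pad_top (a point): centre of the top of the round black rubber pad, 72 mm across, at x = 65 mm of the agitator; when up it is 146 mm above the bench, 27 mm above the deck; z up. A fixed collar 80 mm across and 7 mm high lies under it.
- pad (a joint): how far the pad is pressed, m: 0 up, 0.012 fully down at a hard stop. The spring pushes back with 3.4 N at the top and 10 N fully down; it springs up when let go.
- dye_bottle: the smallest of the amber glass bottles with black caps: round body 50 mm across and 74 mm high, cap 28 mm across, 104 mm high in all, about 0.17 kg. Origin at the centre of its underside, z along its axis.
- tall_bottle: tall amber bottle, body 50 mm across and 115 mm high, 155 mm high in all. Origin at the centre of its underside.
- jar: wide amber jar, 66 mm across, 85 mm high. Origin at the centre of its underside.
- hammer: hammer lying on the bench, 240 mm long, wooden handle.
- screwdriver: screwdriver lying on the bench, 180 mm long.
- pincers: steel lasting pincers lying on the bench, 190 mm long, 20 mm high.
- spool: wooden thread spool, 44 mm across, 50 mm high. Origin at the centre of its underside.
- tack_tin: low open steel tin, 80 mm across, 28 mm high. Origin at the centre of its underside.
There are look-alikes about, which are no part of the job. Leave any yellow look-alike of the dye_bottle alone.

How it is judged:
By the outcome, as a careful person would: the job done as asked, in the order asked, and still so for the second after the job is handed in, with the robot touching nothing.
It also fails if it takes over 72 s, if anything falls off the work surface, if the arm or the gripper's body presses on something with over 40 N, if the wrist force passes 120 N, or if a joint passes its speed limit or range.

## Working session

There is one attempt and no reset: what is moved stays moved. The work goes in short steps, Python scripts to look and compute and a tool call to move; the robot and the scene stay as the last step left them, time stands still between calls to the robot, and variables do not carry over. Pictures are saved under pics/ and viewed, about 8 in all and at most 12, crops included, and the job is handed in when it is done.

Besides the shell and the picture viewer there is one more tool, called as name(argument=value, ...) on one line, values as JSON. play_rows: Moves the arm, as the interface text tells. Its arguments: {"type":"object","properties":{"steps":{"type":"array","items":{"type":"object","properties":{"claw":{"type":"number"},"dp":{"type":"array","items":{"type":"number"}},"angular":{"type":"array","items":{"type":"number"}}}}},"force":{"type":"number"}},"required":["steps"]}

```bash
mkdir -p pics; cat > h.py <<'E'
import numpy as np, cv2
from scipy.spatial.transform import Rotation as R
from workcell import env
def cam(n):
    s=env.get_state(); p,d=env.read_camera(n); c=env.calibration(n)
    if 'hand_eye' in c:
        T=np.eye(4); q=s['orientation']; T[:3,:3]=R.from_quat([q[1],q[2],q[3],q[0]]).as_matrix(); T[:3,3]=s['tcp_pos']
        W=T@np.array(c['hand_eye'])
    else: W=np.array(c['world_from_camera'])
    return p,d,c,W
def rays(c,W,uv):
    K=np.array([[c['fx'],0,c['cx']],[0,c['fy'],c['cy']],[0,0,1.]])
    u=cv2.undistortPoints(np.array(uv,float).reshape(-1,1,2),K,np.array([c['k1'],0,0,0.])).reshape(-1,2)
    return np.c_[u,np.ones(len(u))]
def pts(c,W,uv,d):   # by depth
    return rays(c,W,uv)*np.array(d).reshape(-1,1)@W[:3,:3].T+W[:3,3]
def plane(c,W,uv,z):
    r=rays(c,W,uv)@W[:3,:3].T; return W[:3,3]+r*((z-W[2,3])/r[:,2])[:,None]
def save(n,p): cv2.imwrite('pics/'+n,p[:,:,::-1])
E
python3 - <<'E'
from h import *
print(env.get_state())
for n in('top','side'):
    p,d,c,W=cam(n); save(n+'0.png',p); np.savez('/tmp/%s0.npz'%n,p=p,d=d,W=W); print(n,c)
E
```

```text
{'clock': 0.0, 'joint_pos': array([ 1.03039192e+00,  3.14008822e-01,  4.49289498e-02,  1.30360584e+00,
       -1.32547664e-07,  1.43118282e+00]), 'qvel': array([ 0.00042816,  0.00034222, -0.000242  , -0.00111927,  0.00044594,
        0.00122804]), 'tau': array([ 1.16881558e-03, -4.80630147e+01,  2.98531401e+01,  1.93724589e-02,
       -7.85966245e-05,  2.60400501e-07]), 'tcp_pos': array([0.22405515, 0.52893391, 0.21428367]), 'orientation': array([-3.14987477e-04,  1.99056794e-01,  9.79987500e-01, -8.90630338e-04]), 'wrist_force': array([-0.63386501,  0.60312041, -0.01658088]), 'ft_torque': array([0.02712199, 0.00973374, 0.01191421]), 'finger_gap': 0.08539827080357337}
top {'fx': 366.08690902869097, 'fy': 366.08690902869097, 'cx': 315.7548082614758, 'cy': 194.88892180067012, 'k1': -0.06891825855329915, 'world_from_camera': array([[-0.02790593, -0.99631816,  0.08106409,  0.45852207],
       [-0.99932667,  0.02587355, -0.02601464,  0.08924246],
       [ 0.02382144, -0.08173547, -0.99636934,  1.08493401],
       [ 0.        ,  0.        ,  0.        ,  1.        ]])}
side {'fx': 396.2965710233031, 'fy': 396.2965710233031, 'cx': 321.1099049853567, 'cy': 195.64099098061897, 'k1': -0.005358343224842135, 'world_from_camera': array([[ 0.69487793, -0.39075861,  0.6036989 , -0.23177162],
       [-0.7189277 , -0.35767905,  0.59599384, -0.6818319 ],
       [-0.01695927, -0.84815883, -0.52947047,  0.79515297],
       [ 0.        ,  0.        ,  0.        ,  1.        ]])}
```

View pics/top0.png

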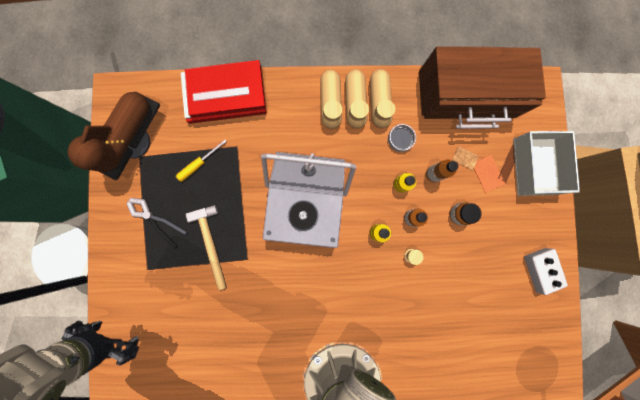

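View pics/side0.png

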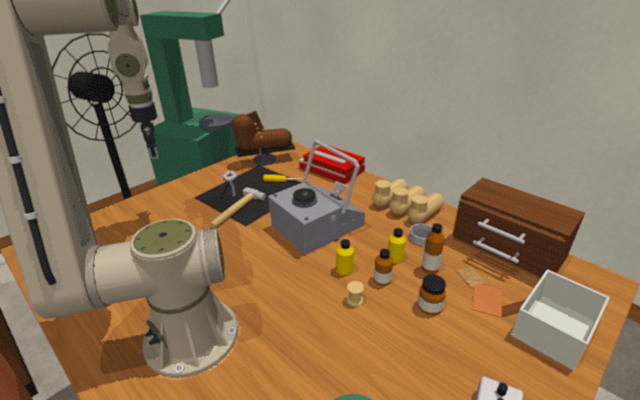

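The amber bottles in top0 are the dye_bottle candidate (417,217), the tall bottle (445,170) and the jar (467,213). The yellow look-alikes are at (405,182) and (381,233), and the spool at (413,257). The shortest slim amber one is at (417,217), which is (384,267) in side0. The agitator's pad is at (303,215) and its key at (309,168), on the side away from the robot.

```bash
python3 - <<'E'
from h import *
z=np.load('/tmp/top0.npz'); p,d,W=z['p'],z['d'],z['W']; c=env.calibration('top')
v,u=np.mgrid[0:400,0:640]; uv=np.c_[u.ravel(),v.ravel()]
P=pts(c,W,uv,d.ravel()).reshape(400,640,3)
reg=(u>250)&(u<360)&(v>145)&(v<255)
deck=reg&(abs(P[...,2]-.119)<.006)
q=P[deck][:,:2].astype(np.float32); print('deck n',len(q),cv2.minAreaRect(q), np.median(P[deck][:,2]))
hsv=cv2.cvtColor(p,cv2.COLOR_RGB2HSV)
pad=reg&(v>195)&(hsv[...,2]<75)&(P[...,2]>.125); k=np.argwhere(pad)
cc,r=cv2.minEnclosingCircle(k[:,::-1].astype(np.float32)); print('pad px',cc,r,'world',plane(c,W,[cc],.146),'depthz',np.median(P[pad][:,2]),P[pad].mean(0))
bar=reg&(P[...,2]>.235)&(P[...,2]<.275);q=P[bar]; print('bar',len(q),q.mean(0),cv2.minAreaRect(q[:,:2].astype(np.float32)))
for n,(a,b) in dict(dye=(417,217),tall=(447,170),jar=(467,213),y1=(405,182),y2=(381,233),spool=(413,257)).items():
    m=(abs(u-a)<18)&(abs(v-b)<18); zz=P[m][:,2]; t=np.percentile(zz[zz<.2],99)
    mm=m&(P[...,2]>t-.008)&(P[...,2]<.2); print(n,round(t,3),P[mm].mean(0).round(3))
# deck-corner & slope
sl=reg&(P[...,2]>.055)&(P[...,2]<.11)&(v>160); q=P[sl]; A=np.c_[q[:,:2],np.ones(len(q))]
co=np.linalg.lstsq(A,q[:,2],rcond=None)[0]
for i in range(3):
    e=abs(A@co-q[:,2]); co=np.linalg.lstsq(A[e<.006],q[e<.006,2],rcond=None)[0]
print('slope',co, 'yaw of downhill',np.degrees(np.arctan2(-co[1],-co[0])),np.degrees(np.arctan(np.hypot(*co[:2]))))
a=cv2.resize(p[140:260,250:370],(480,480),interpolation=2); b=cv2.resize(np.load('/tmp/side0.npz')['p'][215:325,325:465],(305*2,480),interpolation=2)
save('crop.png',cv2.resize(np.hstack([cv2.resize(p[150:250,260:360],(400,400)),cv2.resize(np.load('/tmp/side0.npz')['p'][215:315,350:450],(400,400))]),(800,400)))
E
```

```text
deck n 3569 ((0.5317329168319702, 0.09441004693508148), (0.22160767018795013, 0.24285632371902466), 82.04212188720703) 0.11752959090376058
pad px (302.8387145996094, 215.3225860595703) 13.957443237304688 world [[0.483286   0.09926968 0.146     ]] depthz 0.14468153150870966 [0.48400379 0.09921443 0.14985441]
bar 510 [0.60645205 0.08365342 0.25601352] ((0.6065390110015869, 0.0826353207230568), (0.22158746421337128, 0.014896847307682037), 81.68672180175781)
dye 0.105 [ 0.472 -0.224  0.103]
tall 0.155 [ 0.601 -0.296  0.153]
jar 0.087 [ 0.478 -0.371  0.083]
y1 0.104 [ 0.574 -0.196  0.102]
y2 0.104 [ 0.432 -0.117  0.102]
spool 0.051 [ 0.359 -0.216  0.048]
slope [-0.60990021  0.08496499  0.44470026] yaw of downhill -7.930813840145552 31.624345743850284
```

View pics/crop.png

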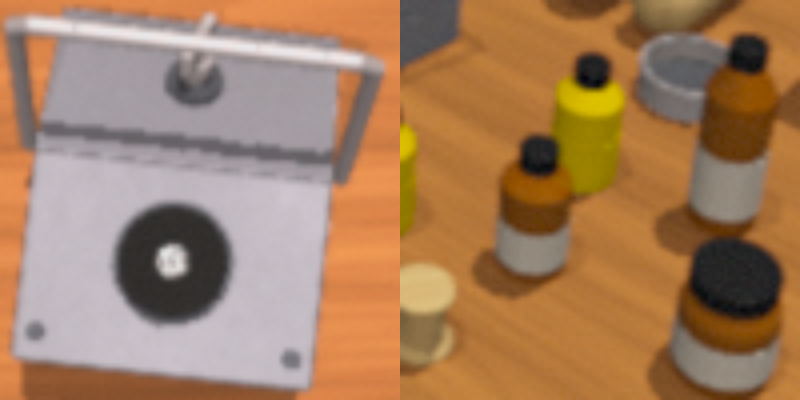

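Crop: the left half shows the pad centred at about (172,262), with the key wing nearly edge-on, running roughly up and down the slope. The right half confirms that the small amber bottle at (535,205) is the smallest amber one.

```bash
cat >> h.py <<'E'
yaw=np.radians(-8.1); e=np.array([np.cos(yaw),np.sin(yaw),0]); f=np.array([-np.sin(yaw),np.cos(yaw),0])
PAD=np.array([.4835,.0993,.146]); O=PAD*[1,1,0]+.065*e
t=np.radians(32); n=np.sin(t)*e+[0,0,np.cos(t)]; KEY=O+.0812*e+[0,0,.1149]
def pose():
    s=env.get_state(); q=s['orientation']; return np.array(s['tcp_pos']),R.from_quat([q[1],q[2],q[3],q[0]]).as_matrix(),s
def frame(z,y):
    z=z/np.linalg.norm(z); y=y-z*(y@z); y/=np.linalg.norm(y); return np.c_[np.cross(y,z),y,z]
def plan(p0,R0,p1,R1,N):
    w=R.from_matrix(R0.T@R1).as_rotvec()/N; S=sum(R.from_rotvec(w*k).as_matrix() for k in range(N))
    dp=np.linalg.solve(S,R0.T@(p1-p0)); print(N,'dp',(dp*1e3).round(1),'mm |%.1f|'%(np.linalg.norm(dp)*1e3),'ang',np.degrees(w).round(2),'|%.2f|'%np.degrees(np.linalg.norm(w)))
    return p1,R1
def Y(a): a=np.radians(a); return np.array([np.cos(a),np.sin(a),0])
def stat():
    p,M,s=pose(); print('t',s['clock'],'tcp',p.round(4),'z',M[:,2].round(3),'y',M[:,1].round(3),'q',np.array(s['joint_pos']).round(3),'F',np.array(s['wrist_force']).round(1),'gap',round(s['finger_gap'],4)); return p,M
E
python3 - <<'E'
from h import *
p,M=stat(); print(KEY,n)
a=plan(p,M,np.array([.50,.30,.36]),frame(np.array([0,0,-1.]),Y(100)),16)
b=plan(*a,np.array([.68,.09,.33]),frame(-n+[0,0,-.7],Y(90)),16)
plan(*b,KEY+.13*n,frame(-n,f),8)
E
```

```text
t 0.1 tcp [0.2241 0.529  0.2144] z [-0.001 -0.001 -1.   ] y [ 0.39   0.921 -0.002] q [ 1.03   0.314  0.045  1.304 -0.     1.431] F [0.8 0.8 0.1] gap 0.0854
[0.62824146 0.07870024 0.1149    ] [ 0.52463261 -0.07466628  0.8480481 ]
16 dp [-19.2 -12.1  -9.1] mm |24.5| ang [-0.01 -0.   -2.06] |2.06|
16 dp [-10.2 -14.1  -0. ] mm |17.5| ang [-0.26  1.15  0.65] |1.35|
8 dp [-7.5 -2.9 10.9] mm |13.6| ang [-0.11  1.64  0.95] |1.90|
```

play_rows(steps=[{"claw": 0,"dp": [-0.0192,-0.0121,-0.0091],"angular": [0,0,-2.06]},{"claw": 0,"dp": [-0.0192,-0.0121,-0.0091],"angular": [0,0,-2.06]},{"claw": 0,"dp": [-0.0192,-0.0121,-0.0091],"angular": [0,0,-2.06]},{"claw": 0,"dp": [-0.0192,-0.0121,-0.0091],"angular": [0,0,-2.06]},{"claw": 0,"dp": [-0.0192,-0.0121,-0.0091],"angular": [0,0,-2.06]},{"claw": 0,"dp": [-0.0192,-0.0121,-0.0091],"angular": [0,0,-2.06]},{"claw": 0,"dp": [-0.0192,-0.0121,-0.0091],"angular": [0,0,-2.06]},{"claw": 0,"dp": [-0.0192,-0.0121,-0.0091],"angular": [0,0,-2.06]}])

```text
clock: 0.77
tcp_pos: [0.3458, 0.394, 0.2881]
orientation: [-0.0, 0.056, 0.998, -0.0]
wrist_force: [0.0, 0.3, -0.2]
finger_gap: 0.0855
```

play_rows(steps=[{"claw": 0,"dp": [-0.0192,-0.0121,-0.0091],"angular": [0,0,-2.06]},{"claw": 0,"dp": [-0.0192,-0.0121,-0.0091],"angular": [0,0,-2.06]},{"claw": 0,"dp": [-0.0192,-0.0121,-0.0091],"angular": [0,0,-2.06]},{"claw": 0,"dp": [-0.0192,-0.0121,-0.0091],"angular": [0,0,-2.06]},{"claw": 0,"dp": [-0.0192,-0.0121,-0.0091],"angular": [0,0,-2.06]},{"claw": 0,"dp": [-0.0192,-0.0121,-0.0091],"angular": [0,0,-2.06]},{"claw": 0,"dp": [-0.0192,-0.0121,-0.0091],"angular": [0,0,-2.06]},{"claw": 0,"dp": [-0.0192,-0.0121,-0.0091],"angular": [0,0,-2.06]}])

```text
clock: 1.43
tcp_pos: [0.5004, 0.2997, 0.3609]
orientation: [-0.0, -0.088, 0.996, -0.0]
wrist_force: [0.4, 0.3, 0.9]
finger_gap: 0.0853
```

play_rows(steps=[{"claw": 0,"dp": [-0.0102,-0.0141,0],"angular": [-0.26,1.15,0.65]},{"claw": 0,"dp": [-0.0102,-0.0141,0],"angular": [-0.26,1.15,0.65]},{"claw": 0,"dp": [-0.0102,-0.0141,0],"angular": [-0.26,1.15,0.65]},{"claw": 0,"dp": [-0.0102,-0.0141,0],"angular": [-0.26,1.15,0.65]},{"claw": 0,"dp": [-0.0102,-0.0141,0],"angular": [-0.26,1.15,0.65]},{"claw": 0,"dp": [-0.0102,-0.0141,0],"angular": [-0.26,1.15,0.65]},{"claw": 0,"dp": [-0.0102,-0.0141,0],"angular": [-0.26,1.15,0.65]},{"claw": 0,"dp": [-0.0102,-0.0141,0],"angular": [-0.26,1.15,0.65]}])

```text
clock: 2.1
tcp_pos: [0.5958, 0.1991, 0.353]
orientation: [-0.082, -0.041, 0.996, 0.011]
wrist_force: [-0.2, 0.1, -0.1]
finger_gap: 0.0853
```

play_rows(steps=[{"claw": 0,"dp": [-0.0102,-0.0141,0],"angular": [-0.26,1.15,0.65]},{"claw": 0,"dp": [-0.0102,-0.0141,0],"angular": [-0.26,1.15,0.65]},{"claw": 0,"dp": [-0.0102,-0.0141,0],"angular": [-0.26,1.15,0.65]},{"claw": 0,"dp": [-0.0102,-0.0141,0],"angular": [-0.26,1.15,0.65]},{"claw": 0,"dp": [-0.0102,-0.0141,0],"angular": [-0.26,1.15,0.65]},{"claw": 0,"dp": [-0.0102,-0.0141,0],"angular": [-0.26,1.15,0.65]},{"claw": 0,"dp": [-0.0102,-0.0141,0],"angular": [-0.26,1.15,0.65]},{"claw": 0,"dp": [-0.0102,-0.0141,0],"angular": [-0.26,1.15,0.65]}])

```text
clock: 2.77
tcp_pos: [0.6453, 0.0851, 0.3071]
orientation: [-0.145, 0.005, 0.989, 0.025]
wrist_force: [0.3, -0.4, -0.1]
finger_gap: 0.0854
```

```bash
python3 - <<'E'
from h import *
p,M=stat(); plan(p,M,KEY+.12*n,frame(-n,f),8); plan(p,M,KEY+.12*n,frame(-n,f),16)
E
```

```text
t 2.7667 tcp [0.6453 0.0851 0.3071] z [-0.286  0.051 -0.957] y [0.018 0.999 0.048] q [-0.015  0.912  1.265  2.215  0.046 -0.011] F [ 0.3 -0.4 -0.1] gap 0.0854
8 dp [-9.9 -1.9  8. ] mm |12.9| ang [-0.06  1.89  0.95] |2.12|
16 dp [-5.  -0.9  4. ] mm |6.4| ang [-0.03  0.95  0.48] |1.06|
```

```bash
python3 - <<'E'
from h import *
p,M=stat(); plan(p,M,KEY+.09*n,frame(-n,f),16)
E
```

```text
t 2.7667 tcp [0.6453 0.0851 0.3071] z [-0.286  0.051 -0.957] y [0.018 0.999 0.048] q [-0.015  0.912  1.265  2.215  0.046 -0.011] F [ 0.3 -0.4 -0.1] gap 0.0854
16 dp [-4.7 -0.9  5.8] mm |7.6| ang [-0.03  0.95  0.48] |1.06|
```

play_rows(steps=[{"claw": 0,"dp": [0,0,0.012],"angular": [0,0,0]},{"claw": 0,"dp": [0,0,0.012],"angular": [0,0,0]},{"claw": 0,"dp": [-0.007,0,0.01],"angular": [0,0.95,0.5]},{"claw": 0,"dp": [-0.007,0,0.008],"angular": [0,0.95,0.5]},{"claw": 0,"dp": [-0.005,0,0.004],"angular": [0,0.95,0.5]},{"claw": 0,"dp": [-0.005,0,0.004],"angular": [0,0.95,0.5]},{"claw": 0,"dp": [0,0,0],"angular": [0,0,0]},{"claw": 0,"dp": [0,0,0],"angular": [0,0,0]}])

```text
clock: 3.43
tcp_pos: [0.6537, 0.088, 0.2504]
orientation: [-0.178, 0.021, 0.983, 0.022]
wrist_force: [-0.1, -0.1, -0.5]
finger_gap: 0.0852
```

```bash
python3 - <<'E'
from h import *
p,M=stat(); plan(p,M,KEY+.09*n,frame(-n,f),8)
E
```

```text
t 3.4333 tcp [0.6537 0.088  0.2504] z [-0.35   0.052 -0.935] y [0.05  0.998 0.036] q [-0.011  0.976  1.223  2.176  0.048  0.024] F [-0.1 -0.1 -0.5] gap 0.0852
8 dp [-5.8 -1.9  5.4] mm |8.1| ang [-0.06  1.41  0.7 ] |1.57|
```

play_rows(steps=[{"claw": 0,"dp": [-0.005,-0.0018,0.01],"angular": [0,0,0]},{"claw": 0,"dp": [-0.005,-0.0018,0.01],"angular": [0,1.6,0.8]},{"claw": 0,"dp": [-0.005,-0.0018,0.008],"angular": [0,1.6,0.8]},{"claw": 0,"dp": [-0.006,-0.0018,0.006],"angular": [0,1.6,0.8]},{"claw": 0,"dp": [-0.006,-0.0018,0.004],"angular": [0,1.6,0.8]},{"claw": 0,"dp": [-0.006,-0.0018,0.003],"angular": [0,1.6,0.8]},{"claw": 0,"dp": [-0.006,-0.0018,0],"angular": [0,1.6,0.8]},{"claw": 0,"dp": [-0.006,-0.0018,0],"angular": [0,1.6,0.8]}])

```text
clock: 4.1
tcp_pos: [0.6386, 0.0705, 0.1769]
orientation: [-0.261, 0.069, 0.963, 0.018]
wrist_force: [0.2, -0.6, -0.4]
finger_gap: 0.0856
```

```bash
python3 - <<'E'
from h import *
p,M=stat(); print((p-KEY)@n*1e3, ((p-KEY)-n*((p-KEY)@n))*1e3); plan(p,M,KEY+.09*n,frame(-n,f),8)
I,d,c,W=cam('wrist'); save('w1.png',I); np.savez('/tmp/w1.npz',p=I,d=d,W=W)
E
```

```text
t 4.1 tcp [0.6386 0.0705 0.1769] z [-0.499  0.07  -0.864] y [ 0.141  0.99  -0.001] q [-0.04   1.121  1.263  2.239  0.05   0.089] F [ 0.2 -0.6 -0.4] gap 0.0856
58.61489663563447 [-20.40599158  -3.80681027  12.28869953]
8 dp [-3.   0.8 -3.9] mm |4.9| ang [-0.01  0.22 -0.01] |0.22|
```

View pics/w1.png

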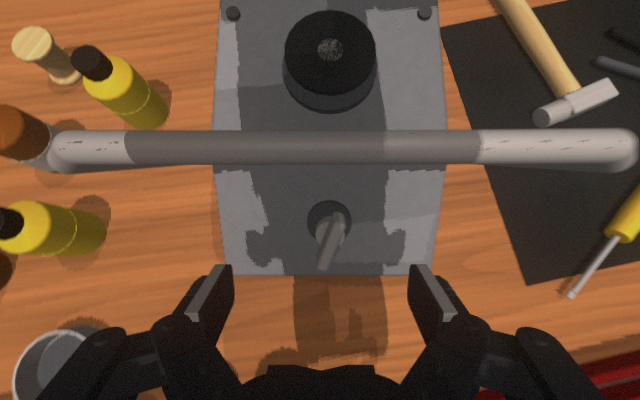

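Wrist view: the collar is at (329,222). The wing runs from about (340,213) to (325,268), so it looks to be nearly in line with the slope. The bar is at row 148 and the pad at (330,60).

```bash
cat >> h.py <<'E'
s_=np.cross(f,n); s_=s_ if s_[2]<0 else -s_   # downhill
def keypts(I,d,c,W):
    v,u=np.mgrid[0:400,0:640]; P=pts(c,W,np.c_[u.ravel(),v.ravel()],d.ravel()); B=O-.0*e
    F=O+.06*e+[0,0,.081]; q=P-F; L=np.c_[q@s_,q@f,q@n]
    m=(d.ravel()>.05)&(abs(L[:,0])<.04)&(abs(L[:,1])<.04)&(L[:,2]>.022)&(L[:,2]<.062)
    return L[m],u.ravel()[m],v.ravel()[m]
E
python3 - <<'E'
from h import *
z=np.load('/tmp/w1.npz'); c=env.calibration('wrist')
L,u,v=keypts(z['p'],z['d'],c,z['W']); print(len(L),u.min(),u.max(),v.min(),v.max(),'h',np.percentile(L[:,2],[1,50,99]))
for lo,hi in((.02,.03),(.03,.04),(.04,.05),(.047,.06)):
    k=L[(L[:,2]>lo)&(L[:,2]<hi)][:,:2]
    if len(k)>20:
        (cx,cy),wh,a=cv2.minAreaRect((k*1e3).astype(np.float32)); w,V=np.linalg.eigh(np.cov(k.T)); print(lo,len(k),'c',k.mean(0)*1e3,(cx,cy),wh,a,'dir from s toward f',np.degrees(np.arctan2(V[1,1],V[0,1])))
E
```

```text
1212 316 346 212 271 h [0.02376478 0.05107612 0.05405095]
0.02 124 c [-3.83065973 -4.01462948] (-1.3091659545898438, 0.6186990737915039) (20.31272315979004, 23.107404708862305) 3.5460097789764404 dir from s toward f -137.98754094788106
0.03 245 c [-4.76057826 -1.889928  ] (-1.7603111267089844, 0.764521598815918) (37.888153076171875, 22.85791778564453) 1.1327722072601318 dir from s toward f 152.93845805917178
0.04 180 c [-8.03590959  0.56393865] (-0.07951164245605469, 1.285569190979004) (10.281929969787598, 42.63511276245117) 70.35868072509766 dir from s toward f 154.33367434634644
0.047 723 c [-1.36400425  1.03528741] (0.41190338134765625, 1.1560993194580078) (10.338937759399414, 43.16947937011719) 70.9188003540039 dir from s toward f 160.46754424741448
```

play_rows(steps=[{"claw": 0,"dp": [0,0,0],"angular": [0,0,-6.7]},{"claw": 0,"dp": [0,0,0],"angular": [0,0,-6.7]},{"claw": 0,"dp": [0,0,0],"angular": [0,0,-6.7]},{"claw": 0,"dp": [0,0,0],"angular": [0,0,-6.7]},{"claw": 0,"dp": [0,0,0],"angular": [0,0,-6.7]},{"claw": 0,"dp": [0,0,0],"angular": [0,0,-6.7]},{"claw": 0,"dp": [0,0,0],"angular": [0,0,-6.7]},{"claw": 0,"dp": [0,0,0],"angular": [0,0,-6.7]}])

```text
clock: 4.82
tcp_pos: [0.6389, 0.0707, 0.1774]
orientation: [-0.223, -0.376, 0.889, 0.134]
wrist_force: [0.6, -0.4, -0.1]
finger_gap: 0.0854
```

play_rows(steps=[{"claw": 0,"dp": [0,0,0],"angular": [0,0,-6.7]},{"claw": 0,"dp": [0,0,0],"angular": [0,0,-6.7]},{"claw": 0,"dp": [0,0,0],"angular": [0,0,-6.7]},{"claw": 0,"dp": [0,0,0],"angular": [0,0,-6.7]},{"claw": 0,"dp": [0,0,0],"angular": [0,0,-6.7]},{"claw": 0,"dp": [0,0,0],"angular": [0,0,-6.7]},{"claw": 0,"dp": [0,0,0],"angular": [0,0,-6.7]},{"claw": 0,"dp": [0,0,0],"angular": [0,0,-6.7]}])

```text
clock: 5.48
tcp_pos: [0.6389, 0.0707, 0.1774]
orientation: [0.139, 0.737, -0.624, -0.22]
wrist_force: [0.0, 0.4, 0.6]
finger_gap: 0.0852
```

play_rows(steps=[{"claw": 0,"dp": [0,0,0],"angular": [0,0,-6.7]},{"claw": 0,"dp": [0,0,0],"angular": [0,0,-6.7]},{"claw": 0,"dp": [0,0,0],"angular": [0,0,-6.7]},{"claw": 0,"dp": [0,0,0],"angular": [0,0,-6.7]},{"claw": 0,"dp": [0,0,0],"angular": [0,0,-6.7]},{"claw": 0,"dp": [0,0,0],"angular": [0,0,-6.7]},{"claw": 0,"dp": [0,0,0],"angular": [0,0,-6.7]},{"claw": 0,"dp": [0,0,0],"angular": [0,0,-6.7]}])

```text
clock: 6.15
tcp_pos: [0.6389, 0.0707, 0.1774]
orientation: [0.025, 0.939, -0.225, -0.259]
wrist_force: [0.3, 0.6, -0.0]
finger_gap: 0.0856
```

```bash
cat >> h.py <<'E'
KC=KEY+.0004*s_+.0012*f
def ky(a): a=np.radians(a); return np.cos(a)*f+np.sin(a)*s_
E
python3 - <<'E'
from h import *
p,M=stat(); Rt=frame(-n,ky(19.3-180)); print('s',s_)
a=plan(p,M,KC+.040*n,Rt,8); plan(*a,KC-.002*n,Rt,8); print(env.calibration('wrist')['hand_eye'].round(3))
E
```

```text
t 6.15 tcp [0.6389 0.0707 0.1774] z [-0.498  0.07  -0.864] y [-0.41  -0.897  0.163] q [-0.039  1.121  1.264  2.239  0.05  -2.724] F [ 0.3  0.6 -0. ] gap 0.0856
s [ 0.83958768 -0.11949102 -0.52991926]
8 dp [ 2.4 -1.8  2.5] mm |3.9| ang [-0.07 -0.22  0.05] |0.23|
8 dp [-0.   0.   5.3] mm |5.3| ang [0. 0. 0.] |0.00|
[[ 0.    -0.945 -0.326  0.084]
 [ 1.     0.001 -0.001  0.   ]
 [ 0.001 -0.326  0.945 -0.159]
 [ 0.     0.     0.     1.   ]]
```

play_rows(steps=[{"claw": 0,"dp": [0,0,0.01],"angular": [0,0,0]},{"claw": 0,"dp": [0,0,0.01],"angular": [0,0,0]},{"claw": 0,"dp": [0.004,-0.003,0],"angular": [0,-0.4,0]},{"claw": 0,"dp": [0.004,-0.003,0],"angular": [0,-0.4,0]},{"claw": 0,"dp": [0.004,-0.003,0],"angular": [-0.2,-0.4,0]},{"claw": 0,"dp": [0.004,-0.003,0],"angular": [-0.2,-0.4,0]},{"claw": 0,"dp": [0.003,-0.0025,0],"angular": [-0.2,0,0.2]},{"claw": 0,"dp": [0,0,0],"angular": [0,0,0.2]}])

```text
clock: 6.82
tcp_pos: [0.6434, 0.0767, 0.1449]
orientation: [0.028, 0.934, -0.23, -0.27]
wrist_force: [-0.9, 0.1, -0.5]
finger_gap: 0.0853
```

```bash
python3 - <<'E'
from h import *
p,M=stat(); Rt=frame(-n,ky(19.3-180)); 
print('tool frame err to axis mm',M.T@(KC-p)*1e3); plan(p,M,KC-.002*n,Rt,8)
E
```

```text
t 6.8167 tcp [0.6434 0.0767 0.1449] z [-0.518  0.073 -0.852] y [-0.415 -0.892  0.176] q [-0.033  1.164  1.264  2.218  0.056 -2.707] F [-0.9  0.1 -0.5] gap 0.0853
tool frame err to axis mm [ 2.52351653 -2.08351932 33.54561571]
8 dp [ 0.3 -0.3  4.4] mm |4.5| ang [-0.02 -0.06 -0.04] |0.07|
```

Almost on the axis. I'll advance 35 mm with small lateral corrections.

play_rows(steps=[{"claw": 0,"dp": [0,0,0.0055],"angular": [0,0,0]},{"claw": 0,"dp": [0.0004,-0.0003,0.0055],"angular": [0,0,0]},{"claw": 0,"dp": [0.0004,-0.0004,0.0055],"angular": [0,-0.1,-0.1]},{"claw": 0,"dp": [0.0004,-0.0004,0.0055],"angular": [0,-0.1,-0.1]},{"claw": 0,"dp": [0.0005,-0.0004,0.0055],"angular": [0,-0.1,-0.1]},{"claw": 0,"dp": [0.0005,-0.0004,0.0055],"angular": [0,-0.1,0]},{"claw": 0,"dp": [0.0003,-0.0003,0.002],"angular": [0,0,0]},{"claw": 0,"dp": [0,0,0],"angular": [0,0,0]}])

```text
clock: 7.48
tcp_pos: [0.6277, 0.08, 0.1153]
orientation: [0.026, 0.934, -0.228, -0.273]
wrist_force: [-0.8, 0.4, -0.2]
finger_gap: 0.0852
```

```bash
python3 - <<'E'
from h import *
p,M=stat(); Rt=frame(-n,ky(19.3-180)); 
print('tool frame err to axis mm',M.T@(KC-p)*1e3); plan(p,M,KC-.002*n,Rt,1); 
E
```

```text
t 7.4833 tcp [0.6277 0.08   0.1153] z [-0.522  0.076 -0.849] y [-0.412 -0.895  0.173] q [-0.03   1.057  0.96   2.026  0.06  -2.711] F [-0.8  0.4 -0.2] gap 0.0852
tool frame err to axis mm [ 1.16980507 -0.37258805 -0.07281005]
1 dp [ 1.2 -0.4  1.9] mm |2.3| ang [-0.15 -0.11  0.02] |0.19|
```

play_rows(force=50, steps=[{"claw": 255,"dp": [0.001,-0.0004,0.0015],"angular": [0,0,0]},{"claw": 255,"dp": [0,0,0],"angular": [0,0,0]},{"claw": 255,"dp": [0,0,0],"angular": [0,0,0]},{"claw": 255,"dp": [0,0,0],"angular": [0,0,0]},{"claw": 255,"dp": [0,0,0],"angular": [0,0,0]},{"claw": 255,"dp": [0,0,0],"angular": [0,0,0]},{"claw": 255,"dp": [0,0,0],"angular": [0,0,0]},{"claw": 255,"dp": [0,0,0],"angular": [0,0,0]}])

```text
clock: 8.15
tcp_pos: [0.6273, 0.08, 0.1124]
orientation: [0.026, 0.934, -0.228, -0.275]
wrist_force: [1.0, -0.7, -0.1]
finger_gap: 0.0001
```

```bash
python3 - <<'E'
from h import *
p,M=stat(); print(M.T@(KC-p)*1e3, 'torque tool',M.T@pose()[2]['ft_torque'])
E
```

```text
t 8.15 tcp [0.6273 0.08   0.1124] z [-0.525  0.076 -0.848] y [-0.411 -0.895  0.174] q [-0.031  1.059  0.956  2.023  0.06  -2.711] F [ 1.  -0.7 -0.1] gap 0.0001
[-0.02653491 -0.05123038 -2.75024338] torque tool [0.19224221 0.49041622 0.06431838]
```

```bash
python3 - <<'E'
from h import *
I,d,c,W=cam('wrist'); J,dj,cj,Wj=cam('side'); np.savez('/tmp/w2.npz',p=I,d=d,W=W)
def px(c,W,P):
    q=np.linalg.inv(W)@np.r_[P,1]; x,y=q[0]/q[2],q[1]/q[2]; k=1+c['k1']*(x*x+y*y); return int(c['fx']*x*k+c['cx']),int(c['fy']*y*k+c['cy'])
a=px(cj,Wj,KC); print(a,px(c,W,KC))
j=J[a[1]-50:a[1]+50,a[0]-50:a[0]+50]
save('x1.png',np.hstack([cv2.resize(I,(480,300)),cv2.resize(j,(300,300),interpolation=2)]))
E
```

```text
(339, 186) (319, 254)
```

View pics/x1.png

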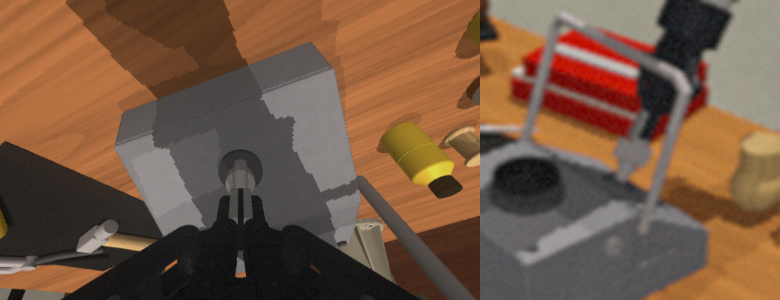

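```bash
python3 - <<'E'
from h import *
z=np.load('/tmp/w2.npz'); save('x2.png',cv2.resize(z['p'][170:400,230:420],(660,800//1),interpolation=2)[:600])
d=z['d']; print(d[200:400:20,300:345:5].round(3))
E
```

```text
[[0.206 0.204 0.204 0.204 0.202 0.203 0.205 0.205 0.204]
 [0.204 0.202 0.205 0.164 0.164 0.166 0.205 0.204 0.203]
 [0.209 0.184 0.183 0.158 0.157 0.158 0.182 0.184 0.208]
 [0.22  0.22  0.145 0.146 0.146 0.146 0.146 0.221 0.22 ]
 [0.137 0.13  0.13  0.129 0.131 0.13  0.13  0.131 0.138]
 [0.113 0.113 0.115 0.115 0.125 0.123 0.115 0.115 0.114]
 [0.105 0.106 0.104 0.117 0.128 0.117 0.104 0.106 0.105]
 [0.09  0.089 0.102 0.119 0.279 0.121 0.116 0.09  0.089]
 [0.083 0.089 0.113 0.33  0.333 0.337 0.114 0.093 0.083]
 [0.08  0.083 0.084 0.086 0.084 0.084 0.083 0.084 0.082]]
```

View pics/x2.png

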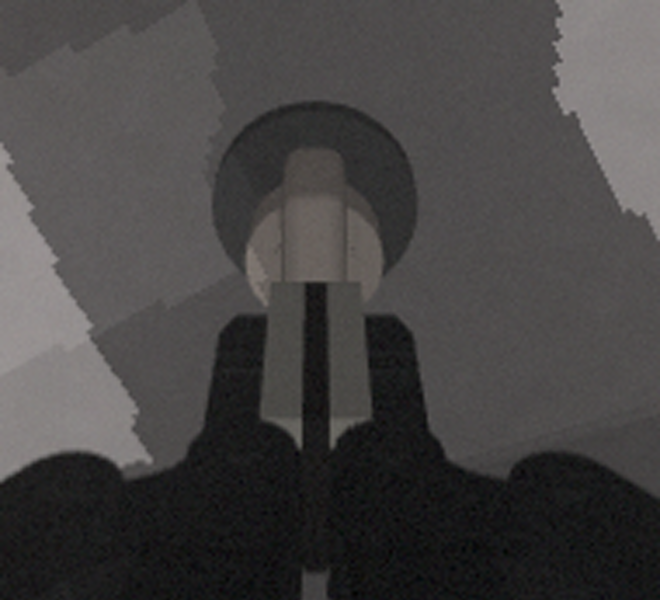

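The close-up shows the pads shut in front of and above the wing, not around it. I'll check the heights.

```bash
python3 - <<'E'
from h import *
z=np.load('/tmp/w2.npz'); c=env.calibration('wrist'); d=z['d']; W=z['W']; p,M,_=pose(); F=O+.06*e+[0,0,.081]
for v in range(200,350,8):
  for u in (320,311,329):
    P=pts(c,W,[(u,v)],[d[v,u]])[0]; print(v,u,'tool',(M.T@(P-p)*1e3).round(1),'s,f,h',((P-F)@np.c_[s_,f,n]*1e3).round(1),end=' | ')
  print()
E
```

```text
200 320 tool [20.8  0.  33.1] s,f,h [20.  -5.7  4.1] | 200 311 tool [19.5 -6.1 37.1] s,f,h [20.7  0.5  0.2] | 200 329 tool [19.8  6.  36.1] s,f,h [ 17.  -11.1   1.1] | 
208 320 tool [16.4  0.  29.6] s,f,h [15.9 -4.3  7.6] | 208 311 tool [15.8 -5.9 31.4] s,f,h [17.2  1.6  5.9] | 208 329 tool [16.6  5.9 29.2] s,f,h [14.1 -9.9  8. ] | 
216 320 tool [22.8  0.1 -1.2] s,f,h [21.9 -6.5 38.4] | 216 311 tool [10.8 -5.9 29.6] s,f,h [12.5  3.2  7.6] | 216 329 tool [10.6  6.  30.2] s,f,h [ 8.4 -8.   7.1] | 
224 320 tool [ 23.1   0.1 -13.3] s,f,h [22.2 -6.6 50.6] | 224 311 tool [20.4 -4.8 -6.8] s,f,h [21.2 -1.1 44.1] | 224 329 tool [20.2  5.  -6.3] s,f,h [ 17.8 -10.2  43.5] | 
232 320 tool [ 19.8   0.1 -16. ] s,f,h [19.1 -5.6 53.2] | 232 311 tool [ 18.7  -4.6 -13.6] s,f,h [19.6 -0.8 50.9] | 232 329 tool [ 18.6   4.8 -13.2] s,f,h [16.3 -9.6 50.4] | 
240 320 tool [ 15.6   0.1 -16.6] s,f,h [15.1 -4.2 53.8] | 240 311 tool [ 14.1  -4.6 -13.4] s,f,h [15.2  0.8 50.7] | 240 329 tool [ 14.1   4.8 -13.4] s,f,h [12.1 -8.1 50.6] | 
248 320 tool [ 10.7   0.1 -15.9] s,f,h [10.5 -2.5 53.2] | 248 311 tool [  9.5
[... 1574 characters left out ...]
1 tool [ 11.8  -2.9 -71.8] s,f,h [ 12.5  -0.2 109. ] | 320 329 tool [ 12.6   3.3 -72.6] s,f,h [ 11.2  -6.3 109.9] | 
328 320 tool [ -7.7   0.2 -53.2] s,f,h [-6.9  3.4 90.5] | 328 311 tool [ 10.9  -2.8 -74.6] s,f,h [ 11.6   0.  111.8] | 328 329 tool [  9.6   3.3 -73.1] s,f,h [  8.3  -5.3 110.3] | 
336 320 tool [-1.148e+02 -1.000e-01  5.960e+01] s,f,h [-108.    39.2  -22.3] | 336 311 tool [  7.6  -2.8 -74.6] s,f,h [  8.5   1.1 111.9] | 336 329 tool [ -1.5   3.7 -64.6] s,f,h [ -2.2  -1.9 101.9] | 
344 320 tool [-1.346e+02 -1.000e-01  7.110e+01] s,f,h [-126.6   45.8  -33.8] | 344 311 tool [ -4.9  -3.2 -65.1] s,f,h [ -3.2   5.7 102.3] | 344 329 tool [ -5.    3.7 -64.9] s,f,h [ -5.6  -0.8 102.1] |
```

```bash
python3 - <<'E'
from h import *
p,M,_=pose(); F=O+.06*e+[0,0,.081]; v,u=np.mgrid[0:400,0:640]; uv=np.c_[u.ravel(),v.ravel()]
c=env.calibration('wrist'); H=np.array(c['hand_eye'])
for nm in('w1','w2'):
    z=np.load(f'/tmp/{nm}.npz'); d=z['d'].ravel(); T=pts(c,H,uv,d)*1e3
    for x in range(8,14,2):
        m=(d>0.03)&(abs(T[:,0]-x)<1.2)&(abs(T[:,1])<(65 if nm=='w1' else 8))&(T[:,2]<20)
        k=T[m]; print(nm,x,m.sum(),'z max',np.percentile(k[:,2],[50,90,99,100]).round(1),'y of lowest',k[np.argsort(-k[:,2])[:4]].round(1).tolist())
I,d,cs,W=cam('side'); L=(pts(cs,W,uv,d.ravel())-F)@np.c_[s_,f,n]*1e3
m=(d.ravel()>0)&(abs(L[:,0])<25)&(abs(L[:,1])<25)&(L[:,2]>20)&(L[:,2]<110)
g=I.reshape(-1,3).mean(1)
for h in range(20,110,6):
    k=m&(abs(L[:,2]-h)<3); print(h,k.sum(),'grey',g[k].mean().round() if k.sum() else '',L[k].min(0).round(),L[k].max(0).round()) if k.sum() else 0
E
```

```text
w1 8 2940 z max [-75.5 -44.9 -34.8 -29.4] y of lowest [[6.9, -42.2, -29.4], [7.0, 43.0, -29.5], [6.8, -42.0, -30.2], [7.6, 43.2, -30.4]]
w1 10 4360 z max [-91.7 -56.7 -35.1 -30.7] y of lowest [[9.8, -42.6, -30.7], [8.9, 43.4, -30.8], [9.5, 42.9, -30.9], [9.1, 42.8, -31.1]]
w1 12 10239 z max [-87.  -56.8 -36.2 -32.3] y of lowest [[10.9, 43.3, -32.3], [10.9, 47.0, -32.3], [10.9, 46.5, -32.4], [11.0, 49.7, -32.5]]
w2 8 357 z max [-53.3 -14.4   7.8  12. ] y of lowest [[9.1, -7.8, 12.0], [6.9, -5.9, 8.1], [8.4, 6.7, 7.9], [8.4, -6.5, 7.9]]
w2 10 1244 z max [-82.9 -16.4  13.4  17.3] y of lowest [[10.9, 6.3, 17.3], [10.3, -6.8, 16.9], [10.0, 7.5, 16.2], [10.0, -7.4, 16.1]]
w2 12 3237 z max [-65.8 -29.3 -14.8  17.3] y of lowest [[10.9, 6.3, 17.3], [10.9, 6.3, 15.8], [11.1, -6.1, 15.2], [11.3, 6.8, 14.7]]
20 6 grey 117.0 [-15. -11.  20.] [ 3. -3. 23.]
26 13 grey 111.0 [-14. -14.  23.] [ 8.  7. 29.]
32 22 grey 115.0 [-23. -11.  29.] [20.  5. 35.]
38 20 grey 118.0 [-23. -12.  35.] [20.  5. 41.]
44 22 grey 117.0 [-23. -13.  41.] [19.  5. 47.]
50 20 grey 113.0 [-23. -11.  48.] [17.  5. 53.]
56 12 grey 98.0 [-13.  -9.  53.] [ 8.  8. 59.]
62 12 grey 66.0 [-13. -13.  60.] [ 2. 10. 64.]
68 14 grey 59.0 [-14. -18.  65.] [ 1.  7. 71.]
74 14 grey 63.0 [-12. -14.  72.] [ 2.  9. 77.]
80 13 grey 58.0 [-14. -18.  77.] [-0.  4. 82.]
86 15 grey 57.0 [-13. -14.  83.] [ 3. 10. 89.]
92 14 grey 35.0 [-14. -17.  89.] [ 2. 15. 94.]
98 15 grey 31.0 [-20. -24.  96.] [ -3.  22. 101.]
104 13 grey 30.0 [-23. -23. 101.] [ -5.  20. 107.]
```

Both wrist views and the side depth put the real fingertips 27 mm short of where the reported TCP implies: shut tips at about −19 mm in tool z instead of +8. So I'll open, go in 27 mm more, and allow for that offset from here on.

play_rows(steps=[{"claw": 0,"dp": [0,0,0],"angular": [0,0,0]},{"claw": 0,"dp": [0,0,0],"angular": [0,0,0]},{"claw": 0,"dp": [0,0,0],"angular": [0,0,0]},{"claw": 0,"dp": [0,0,0.006],"angular": [0,0,0]},{"claw": 0,"dp": [0,0,0.006],"angular": [0,0,0]},{"claw": 0,"dp": [0,0,0.006],"angular": [0,0,0]},{"claw": 0,"dp": [0,0,0.005],"angular": [0,0,0]},{"claw": 0,"dp": [0,0,0.004],"angular": [0,0,0]}])

```text
clock: 8.97
tcp_pos: [0.6128, 0.0821, 0.0892]
orientation: [0.026, 0.934, -0.228, -0.275]
wrist_force: [-0.2, 0.1, -0.1]
finger_gap: 0.0853
```

play_rows(force=50, steps=[{"claw": 255,"dp": [0,0,0],"angular": [0,0,0]},{"claw": 255,"dp": [0,0,0],"angular": [0,0,0]},{"claw": 255,"dp": [0,0,0],"angular": [0,0,0]},{"claw": 255,"dp": [0,0,0],"angular": [0,0,0]},{"claw": 255,"dp": [0,0,0],"angular": [0,0,0]},{"claw": 255,"dp": [0,0,0],"angular": [0,0,0]},{"claw": 255,"dp": [0,0,0],"angular": [0,0,0]},{"claw": 255,"dp": [0,0,0],"angular": [0,0,0]}])

```text
clock: 9.63
tcp_pos: [0.6136, 0.0822, 0.0899]
orientation: [0.026, 0.934, -0.228, -0.274]
wrist_force: [3.0, 0.5, 2.7]
finger_gap: 0.0198
```

```bash
python3 - <<'E'
from h import *
p,M=stat(); print(M.T@(KC-p)*1e3, 'torque tool',M.T@pose()[2]['ft_torque'],'F tool',M.T@pose()[2]['wrist_force'])
E
```

```text
t 9.6333 tcp [0.6136 0.0822 0.0899] z [-0.523  0.077 -0.849] y [-0.412 -0.895  0.173] q [-0.028  1.01   0.799  1.914  0.062 -2.709] F [3.  0.5 2.7] gap 0.0198
[ -0.10555177   0.14528276 -29.11881803] torque tool [0.39120326 0.48770382 0.01094625] F tool [ 0.68088534 -1.22362947 -3.78133186]
```

play_rows(steps=[{"claw": 100,"dp": [0,0,0],"angular": [0,0,0]},{"claw": 100,"dp": [0,0,0],"angular": [0,0,0]},{"claw": 100,"dp": [0,0,-0.004],"angular": [0,0,0]},{"claw": 100,"dp": [0,0,-0.004],"angular": [0,0,0]},{"claw": 255,"dp": [0,0,0],"angular": [0,0,0]},{"claw": 255,"dp": [0,0,0],"angular": [0,0,0]},{"claw": 255,"dp": [0,0,0],"angular": [0,0,0]},{"claw": 255,"dp": [0,0,0],"angular": [0,0,0]}])

```text
clock: 10.3
tcp_pos: [0.6175, 0.0816, 0.0963]
orientation: [0.026, 0.934, -0.228, -0.274]
wrist_force: [-0.9, -0.3, -2.4]
finger_gap: 0.0085
```

```bash
python3 - <<'E'
from h import *
p,M=stat(); print(M.T@(KC-p)*1e3, 'torque tool',M.T@pose()[2]['ft_torque'],'F tool',M.T@pose()[2]['wrist_force'])
E
```

```text
t 10.3 tcp [0.6175 0.0816 0.0963] z [-0.524  0.077 -0.848] y [-0.411 -0.895  0.173] q [-0.029  1.022  0.841  1.944  0.062 -2.71 ] F [-0.9 -0.3 -2.4] gap 0.0085
[ -0.0635223    0.1384068  -21.57620461] torque tool [ 0.19283186  0.60218495 -0.01338196] F tool [0.67767624 0.18153997 2.4523122 ]
```

Wing gripped, with the gap at 8.5 mm. Now I'll wind clockwise, which is + about tool z.

play_rows(steps=[{"claw": 255,"dp": [0,0,0],"angular": [0,0,5]},{"claw": 255,"dp": [0,0,0],"angular": [0,0,5]},{"claw": 255,"dp": [0,0,0],"angular": [0,0,5]},{"claw": 255,"dp": [0,0,0],"angular": [0,0,5]},{"claw": 255,"dp": [0,0,0],"angular": [0,0,5]},{"claw": 255,"dp": [0,0,0],"angular": [0,0,5]},{"claw": 255,"dp": [0,0,0],"angular": [0,0,5]},{"claw": 255,"dp": [0,0,0],"angular": [0,0,5]}])

```text
clock: 10.97
tcp_pos: [0.6176, 0.0817, 0.0962]
orientation: [0.118, 0.799, -0.535, -0.248]
wrist_force: [2.1, -0.1, 0.7]
finger_gap: 0.009
```

```bash
cat >> h.py <<'E'
def ks():
    p,M=stat(); s=pose()[2]; print('KC in tool',(M.T@(KC-p)*1e3).round(2),'tq',(M.T@s['ft_torque']).round(3),'F tool',(M.T@s['wrist_force']).round(1),'angle',np.degrees(np.arctan2(M[:,1]@s_,M[:,1]@f)).round(2))
E
python3 -c "
from h import *
ks()"
```

```text
t 10.9667 tcp [0.6176 0.0817 0.0962] z [-0.524  0.077 -0.848] y [-0.796 -0.4    0.455] q [-0.029  1.022  0.84   1.943  0.062 -2.008] F [ 2.1 -0.1  0.7] gap 0.009
KC in tool [  0.12   0.31 -21.61] tq [ 0.662  0.203 -0.276] F tool [ 0.5 -1.3 -1.7] angle -120.51
```

play_rows(steps=[{"claw": 255,"dp": [0,0,0],"angular": [0,0,5]},{"claw": 255,"dp": [0,0,0],"angular": [0,0,5]},{"claw": 255,"dp": [0,0,0],"angular": [0,0,5]},{"claw": 255,"dp": [0,0,0],"angular": [0,0,5]},{"claw": 255,"dp": [0,0,0],"angular": [0,0,5]},{"claw": 255,"dp": [0,0,0],"angular": [0,0,5]},{"claw": 255,"dp": [0,0,0],"angular": [0,0,5]},{"claw": 255,"dp": [0,0,0],"angular": [0,0,5]}])

```text
clock: 11.63
tcp_pos: [0.6178, 0.0817, 0.0962]
orientation: [-0.196, -0.568, 0.776, 0.193]
wrist_force: [1.7, 1.2, 0.8]
finger_gap: 0.0091
```

play_rows(steps=[{"claw": 255,"dp": [0,0,0],"angular": [0,0,5]},{"claw": 255,"dp": [0,0,0],"angular": [0,0,5]},{"claw": 255,"dp": [0,0,0],"angular": [0,0,5]},{"claw": 255,"dp": [0,0,0],"angular": [0,0,5]},{"claw": 255,"dp": [0,0,0],"angular": [0,0,5]},{"claw": 255,"dp": [0,0,0],"angular": [0,0,5]},{"claw": 255,"dp": [0,0,0],"angular": [0,0,5]},{"claw": 255,"dp": [0,0,0],"angular": [0,0,5]}])

```text
clock: 12.3
tcp_pos: [0.6179, 0.0816, 0.0961]
orientation: [-0.25, -0.268, 0.923, 0.114]
wrist_force: [1.8, 0.5, -0.2]
finger_gap: 0.0086
```

```bash
python3 -c "
from h import *
ks()"
```

```text
t 12.3 tcp [0.6179 0.0816 0.0961] z [-0.523  0.076 -0.849] y [-0.438  0.83   0.345] q [-0.029  1.023  0.841  1.943  0.061 -0.611] F [ 1.8  0.5 -0.2] gap 0.0086
KC in tool [  0.52   0.17 -21.63] tq [ 0.505 -0.769 -0.258] F tool [-1.7 -0.4 -0.7] angle -40.51
```

play_rows(steps=[{"claw": 255,"dp": [0,0,0],"angular": [0,0,4]},{"claw": 255,"dp": [0,0,0],"angular": [0,0,4]},{"claw": 255,"dp": [0,0,0],"angular": [0,0,4]},{"claw": 255,"dp": [0,0,0],"angular": [0,0,4]},{"claw": 255,"dp": [0,0,0],"angular": [0,0,4]},{"claw": 255,"dp": [0,0,0],"angular": [0,0,4]},{"claw": 255,"dp": [0,0,0],"angular": [0,0,4]},{"claw": 255,"dp": [0,0,0],"angular": [0,0,4]}])

```text
clock: 12.97
tcp_pos: [0.6179, 0.0815, 0.096]
orientation: [-0.272, -0.004, 0.961, 0.041]
wrist_force: [2.8, 0.8, -0.9]
finger_gap: 0.0088
```

```bash
python3 -c "
from h import *
ks()"
```

```text
t 12.9667 tcp [0.6179 0.0815 0.096 ] z [-0.523  0.076 -0.849] y [0.015 0.997 0.08 ] q [-0.029  1.023  0.84   1.943  0.061 -0.054] F [ 2.8  0.8 -0.9] gap 0.0088
KC in tool [ 5.500e-01 -2.000e-02 -2.164e+01] tq [ 0.111 -0.97  -0.255] F tool [-2.9  0.8 -0.7] angle -8.56
```

play_rows(steps=[{"claw": 255,"dp": [0,0,0],"angular": [0,0,1.5]},{"claw": 255,"dp": [0,0,0],"angular": [0,0,1.5]},{"claw": 255,"dp": [0,0,0],"angular": [0,0,1.5]},{"claw": 255,"dp": [0,0,0],"angular": [0,0,1.5]},{"claw": 255,"dp": [0,0,0],"angular": [0,0,1.5]},{"claw": 255,"dp": [0,0,0],"angular": [0,0,1.5]},{"claw": 255,"dp": [0,0,0],"angular": [0,0,0]},{"claw": 255,"dp": [0,0,0],"angular": [0,0,0]}])

```text
clock: 13.63
tcp_pos: [0.6179, 0.0815, 0.0961]
orientation: [-0.274, 0.07, 0.959, 0.02]
wrist_force: [3.2, -0.6, -0.5]
finger_gap: 0.0087
```

```bash
python3 -c "
from h import *
ks()"
```

```text
t 13.6333 tcp [0.6179 0.0815 0.0961] z [-0.523  0.076 -0.849] y [ 0.144  0.99  -0.   ] q [-0.029  1.023  0.841  1.943  0.061  0.099] F [ 3.2 -0.6 -0.5] gap 0.0087
KC in tool [  0.52  -0.08 -21.62] tq [-0.042 -1.155 -0.772] F tool [-3.  -0.1 -1.3] angle 0.18
```

play_rows(steps=[{"claw": 255,"dp": [0,0,0],"angular": [0,0,1.5]},{"claw": 255,"dp": [0,0,0],"angular": [0,0,1.5]},{"claw": 255,"dp": [0,0,0],"angular": [0,0,0]},{"claw": 255,"dp": [0,0,0],"angular": [0,0,0]},{"claw": 255,"dp": [0,0,0],"angular": [0,0,0]},{"claw": 255,"dp": [0,0,0],"angular": [0,0,0]},{"claw": 255,"dp": [0,0,0],"angular": [0,0,0]},{"claw": 255,"dp": [0,0,0],"angular": [0,0,0]}])

```text
clock: 14.3
tcp_pos: [0.6178, 0.0815, 0.0961]
orientation: [-0.275, 0.095, 0.957, 0.013]
wrist_force: [5.4, 0.5, -1.3]
finger_gap: 0.0092
```

```bash
python3 -c "
from h import *
ks()"
```

```text
t 14.3 tcp [0.6178 0.0815 0.0961] z [-0.523  0.076 -0.849] y [ 0.189  0.982 -0.028] q [-0.029  1.023  0.841  1.943  0.061  0.152] F [ 5.4  0.5 -1.3] gap 0.0092
KC in tool [  0.46  -0.1  -21.6 ] tq [-0.2   -1.492 -1.297] F tool [-5.1  1.6 -1.7] angle 3.22
```

The stop is reached: torque rose from 0.26 to 1.3 N m over about 5° of flex. Now I'll release and back out.

play_rows(steps=[{"claw": 0,"dp": [0,0,0],"angular": [0,0,-1]},{"claw": 0,"dp": [0,0,0],"angular": [0,0,0]},{"claw": 0,"dp": [0,0,0],"angular": [0,0,0]},{"claw": 0,"dp": [0,0,-0.006],"angular": [0,0,0]},{"claw": 0,"dp": [0,0,-0.008],"angular": [0,0,0]},{"claw": 0,"dp": [0,0,-0.008],"angular": [0,0,0]},{"claw": 0,"dp": [0,0,-0.006],"angular": [0,0,0]},{"claw": 0,"dp": [0,0,0],"angular": [0,0,0]}])

```text
clock: 14.97
tcp_pos: [0.6322, 0.079, 0.1209]
orientation: [-0.275, 0.088, 0.957, 0.015]
wrist_force: [1.0, -0.6, 0.5]
finger_gap: 0.0856
```

```bash
python3 - <<'E'
from h import *
ks(); p,M,_=pose()
I,d,c,W=cam('wrist'); save('w3.png',I[150:350,200:450]); L,u,v=keypts(I,d,c,W)
k=L[(L[:,2]>.047)&(L[:,2]<.056)][:,:2]; print(len(k),cv2.minAreaRect((k*1e3).astype(np.float32)))
D=np.array([0,0,-1.])
a=plan(p,M,np.array([.66,-.03,.16]),frame(-n+[0,0,-.5],Y(85)),8)
b=plan(*a,np.array([.58,-.12,.19]),frame(D,Y(70)),8)
b=plan(*b,np.array([.472,-.224,.13]),frame(D,Y(60)),8)
E
```

```text
t 14.9667 tcp [0.6322 0.079  0.1209] z [-0.524  0.077 -0.848] y [ 0.176  0.984 -0.02 ] q [-0.032  1.083  1.025  2.069  0.06   0.134] F [ 1.  -0.6  0.5] gap 0.0856
KC in tool [-0.32  0.31  7.12] tq [-0.001 -0.487  0.043] F tool [-0.7 -0.4 -1. ] angle 2.35
1210 ((0.3715534210205078, 0.9200272560119629), (43.743988037109375, 10.022292137145996), 2.458008050918579)
8 dp [ -2.5 -13.   -6.8] mm |14.9| ang [ 0.02 -1.32 -0.65] |1.47|
8 dp [  8.2 -13.1  -2.1] mm |15.6| ang [-0.21 -2.68  1.83] |3.25|
8 dp [  6.9 -17.4   7.5] mm |20.2| ang [0.   0.   1.25] |1.25|
```

View pics/w3.png

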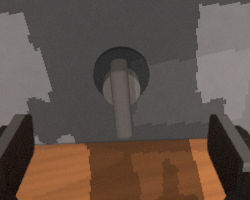

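The key is found at 2.5° in the slope frame, against 160.9° at the start. That is 158.4° of turn, so with its zero along the slope it has reached 3.10 rad. The view shows the wing at (122,100) upright in the crop. Next, the bottle, going around the right end of the bar.

```bash
python3 - <<'E'
from h import *
p,M,_=pose(); D=np.array([0,0,-1.])
a=plan(p,M,np.array([.655,-.02,.16]),frame(-n+[0,0,-.4],Y(85)),8)
a=plan(*a,np.array([.650,-.13,.18]),frame(-n+[0,0,-2],Y(75)),8)
b=plan(*a,np.array([.472,-.224,.14]),frame(D,Y(60)),8)
E
```

```text
8 dp [ -1.7 -11.9  -6.5] mm |13.7| ang [ 0.02 -1.13 -0.65] |1.30|
8 dp [ -0.8 -13.7  -2.9] mm |14.0| ang [-0.05 -1.56  1.2 ] |1.97|
8 dp [ 15.9 -19.    7. ] mm |25.7| ang [-0.33 -1.28  1.88] |2.30|
```

play_rows(steps=[{"claw": 0,"dp": [-0.0017,-0.0119,-0.0065],"angular": [0,-1.13,-0.65]},{"claw": 0,"dp": [-0.0017,-0.0119,-0.0065],"angular": [0,-1.13,-0.65]},{"claw": 0,"dp": [-0.0017,-0.0119,-0.0065],"angular": [0,-1.13,-0.65]},{"claw": 0,"dp": [-0.0017,-0.0119,-0.0065],"angular": [0,-1.13,-0.65]},{"claw": 0,"dp": [-0.0017,-0.0119,-0.0065],"angular": [0,-1.13,-0.65]},{"claw": 0,"dp": [-0.0017,-0.0119,-0.0065],"angular": [0,-1.13,-0.65]},{"claw": 0,"dp": [-0.0017,-0.0119,-0.0065],"angular": [0,-1.13,-0.65]},{"claw": 0,"dp": [-0.0017,-0.0119,-0.0065],"angular": [0,-1.13,-0.65]}])

```text
clock: 15.68
tcp_pos: [0.6548, -0.0219, 0.1607]
orientation: [-0.197, 0.045, 0.979, 0.02]
wrist_force: [0.5, -0.1, -0.5]
finger_gap: 0.0852
```

play_rows(steps=[{"claw": 0,"dp": [-0.0008,-0.0137,-0.0029],"angular": [0,-1.56,1.2]},{"claw": 0,"dp": [-0.0008,-0.0137,-0.0029],"angular": [0,-1.56,1.2]},{"claw": 0,"dp": [-0.0008,-0.0137,-0.0029],"angular": [0,-1.56,1.2]},{"claw": 0,"dp": [-0.0008,-0.0137,-0.0029],"angular": [0,-1.56,1.2]},{"claw": 0,"dp": [-0.0008,-0.0137,-0.0029],"angular": [0,-1.56,1.2]},{"claw": 0,"dp": [-0.0008,-0.0137,-0.0029],"angular": [0,-1.56,1.2]},{"claw": 0,"dp": [-0.0008,-0.0137,-0.0029],"angular": [0,-1.56,1.2]},{"claw": 0,"dp": [-0.0008,-0.0137,-0.0029],"angular": [0,-1.56,1.2]}])

```text
clock: 16.35
tcp_pos: [0.6492, -0.1319, 0.1809]
orientation: [-0.09, 0.129, 0.988, -0.002]
wrist_force: [-0.8, 0.2, -0.2]
finger_gap: 0.0856
```

```bash
python3 - <<'E'
from h import *
p,M=stat(); D=np.array([0,0,-1.])
b=plan(p,M,np.array([.472,-.224,.14]),frame(D,Y(60)),8)
E
```

```text
t 16.35 tcp [ 0.6492 -0.1319  0.1809] z [-0.179  0.02  -0.984] y [ 0.254  0.967 -0.026] q [-0.305  0.68   0.531  1.599 -0.034 -0.042] F [-0.8  0.2 -0.2] gap 0.0856
8 dp [ 15.9 -18.7   7.1] mm |25.6| ang [-0.36 -1.25  1.89] |2.29|
```

play_rows(steps=[{"claw": 0,"dp": [0.0159,-0.0187,0.0071],"angular": [-0.36,-1.25,1.89]},{"claw": 0,"dp": [0.0159,-0.0187,0.0071],"angular": [-0.36,-1.25,1.89]},{"claw": 0,"dp": [0.0159,-0.0187,0.0071],"angular": [-0.36,-1.25,1.89]},{"claw": 0,"dp": [0.0159,-0.0187,0.0071],"angular": [-0.36,-1.25,1.89]},{"claw": 0,"dp": [0.0159,-0.0187,0.0071],"angular": [-0.36,-1.25,1.89]},{"claw": 0,"dp": [0.0159,-0.0187,0.0071],"angular": [-0.36,-1.25,1.89]},{"claw": 0,"dp": [0.0159,-0.0187,0.0071],"angular": [-0.36,-1.25,1.89]},{"claw": 0,"dp": [0.0159,-0.0187,0.0071],"angular": [-0.36,-1.25,1.89]}])

```text
clock: 17.02
tcp_pos: [0.4706, -0.2231, 0.1399]
orientation: [0.0, 0.259, 0.966, -0.0]
wrist_force: [0.1, 0.2, 0.1]
finger_gap: 0.0855
```

```bash
python3 - <<'E'
from h import *
p,M=stat(); D=np.array([0,0,-1.])
I,d,c,W=cam('wrist'); save('w4.png',I)
v,u=np.mgrid[0:400,0:640]; P=pts(c,W,np.c_[u.ravel(),v.ravel()],d.ravel())
for lo,hi in((.099,.108),(.04,.07)):
    m=(d.ravel()>.03)&(np.hypot(P[:,0]-.472,P[:,1]+.224)<.035)&(P[:,2]>lo)&(P[:,2]<hi); k=P[m]
    if len(k)>10: print(lo,len(k),k.mean(0).round(4),cv2.minEnclosingCircle((k[:,:2]*1e3).astype(np.float32)), 'px',u.ravel()[m].mean(),v.ravel()[m].mean())
print('tool err mm', M.T@(np.array([.472,-.224,.020])-p)*1e3)
E
```

```text
t 17.0167 tcp [ 0.4706 -0.2231  0.1399] z [ 0.    -0.001 -1.   ] y [ 0.501  0.865 -0.001] q [-5.97e-01  2.44e-01 -2.35e-01  1.09e+00 -1.00e-03 -7.20e-02] F [0.1 0.2 0.1] gap 0.0855
0.099 1181 [ 0.4706 -0.2229  0.1037] ((471.4537048339844, -223.3955535888672), 13.895285606384277) px 321.11007620660456 225.78069432684165
0.04 491 [ 0.4537 -0.2131  0.0548] ((466.53753662109375, -220.38314819335938), 24.477645874023438) px 320.88594704684317 180.59266802443992
tool err mm [-1.52772783e+00  9.43758161e-03  1.19923039e+02]
```

View pics/w4.png

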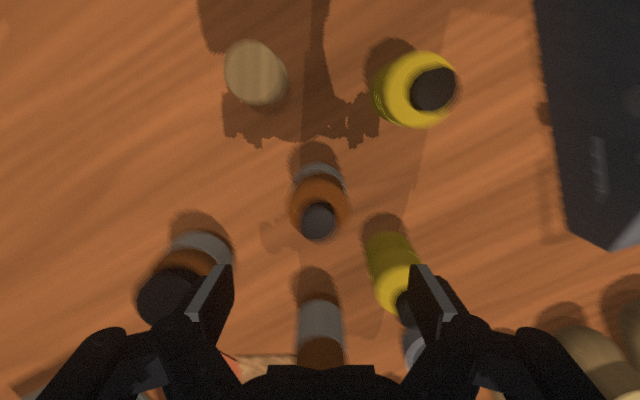

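The dye bottle is centred at (.4714, −.2234); its cap is at (318,221) with a 14 mm radius, between the jaws. Its neighbours are clear of the finger paths, so I'll descend.

play_rows(steps=[{"claw": 0,"dp": [0,0,0.017],"angular": [0,0,0]},{"claw": 0,"dp": [-0.0007,0,0.017],"angular": [0,0,0]},{"claw": 0,"dp": [0,0,0.017],"angular": [0,0,0]},{"claw": 0,"dp": [0,0,0.017],"angular": [0,0,0]},{"claw": 0,"dp": [0,0,0.017],"angular": [0,0,0]},{"claw": 0,"dp": [0,0,0.015],"angular": [0,0,0]},{"claw": 0,"dp": [0,0,0.012],"angular": [0,0,0]},{"claw": 0,"dp": [0,0,0.008],"angular": [0,0,0]}])

```text
clock: 17.73
tcp_pos: [0.4716, -0.2223, 0.0187]
orientation: [-0.002, 0.259, 0.966, 0.0]
wrist_force: [-0.4, 0.2, -0.6]
finger_gap: 0.0853
```

play_rows(force=45, steps=[{"claw": 255,"dp": [0,0,0],"angular": [0,0,0]},{"claw": 255,"dp": [0,0,0],"angular": [0,0,0]},{"claw": 255,"dp": [0,0,0],"angular": [0,0,0]},{"claw": 255,"dp": [0,0,0],"angular": [0,0,0]},{"claw": 255,"dp": [0,0,0],"angular": [0,0,0]},{"claw": 255,"dp": [0,0,0],"angular": [0,0,0]},{"claw": 255,"dp": [0,0,0],"angular": [0,0,0]},{"claw": 255,"dp": [0,0,0],"angular": [0,0,0]}])

```text
clock: 18.4
tcp_pos: [0.4733, -0.2228, 0.0206]
orientation: [-0.0, 0.259, 0.966, -0.0]
wrist_force: [-2.0, -0.0, 6.3]
finger_gap: 0.0491
```

```bash
python3 - <<'E'
from h import *
p,M=stat(); D=np.array([0,0,-1.])
a=plan(p,M,p+[0,0,.22],frame(D,Y(70)),8)
b=plan(*a,np.array([PAD[0],PAD[1],a[0][2]]),frame(D,Y(82)),16)
E
```

```text
t 18.4 tcp [ 0.4733 -0.2228  0.0206] z [-0.001 -0.001 -1.   ] y [ 0.5    0.866 -0.001] q [-0.593  0.358 -0.401  0.812 -0.001 -0.07 ] F [-2.  -0.   6.3] gap 0.0491
8 dp [  0.   -0.  -27.5] mm |27.5| ang [-0.01 -0.   -1.25] |1.25|
16 dp [ 4.4 19.7  0. ] mm |20.2| ang [ 0.    0.   -0.75] |0.75|
```

play_rows(steps=[{"claw": 255,"dp": [0,0,-0.012],"angular": [0,0,0]},{"claw": 255,"dp": [0,0,-0.028],"angular": [0,0,-1.4]},{"claw": 255,"dp": [0,0,-0.03],"angular": [0,0,-1.4]},{"claw": 255,"dp": [0,0,-0.03],"angular": [0,0,-1.4]},{"claw": 255,"dp": [0,0,-0.03],"angular": [0,0,-1.4]},{"claw": 255,"dp": [0,0,-0.03],"angular": [0,0,-1.4]},{"claw": 255,"dp": [0,0,-0.028],"angular": [0,0,-1.4]},{"claw": 255,"dp": [0,0,-0.012],"angular": [0,0,-1.6]}])

```text
clock: 19.07
tcp_pos: [0.4741, -0.2229, 0.2234]
orientation: [0.001, 0.173, 0.985, -0.001]
wrist_force: [1.2, 0.5, -2.2]
finger_gap: 0.0493
```

play_rows(steps=[{"claw": 255,"dp": [0.0044,0.0197,0],"angular": [0,0,-0.75]},{"claw": 255,"dp": [0.0044,0.0197,0],"angular": [0,0,-0.75]},{"claw": 255,"dp": [0.0044,0.0197,0],"angular": [0,0,-0.75]},{"claw": 255,"dp": [0.0044,0.0197,0],"angular": [0,0,-0.75]},{"claw": 255,"dp": [0.0044,0.0197,0],"angular": [0,0,-0.75]},{"claw": 255,"dp": [0.0044,0.0197,0],"angular": [0,0,-0.75]},{"claw": 255,"dp": [0.0044,0.0197,0],"angular": [0,0,-0.75]},{"claw": 255,"dp": [0.0044,0.0197,0],"angular": [0,0,-0.75]}])

```text
clock: 19.73
tcp_pos: [0.4859, -0.0602, 0.2192]
orientation: [-0.002, 0.121, 0.993, 0.001]
wrist_force: [0.5, -0.0, -1.3]
finger_gap: 0.0492
```

play_rows(steps=[{"claw": 255,"dp": [0.0044,0.0197,0],"angular": [0,0,-0.75]},{"claw": 255,"dp": [0.0044,0.0197,0],"angular": [0,0,-0.75]},{"claw": 255,"dp": [0.0044,0.0197,0],"angular": [0,0,-0.75]},{"claw": 255,"dp": [0.0044,0.0197,0],"angular": [0,0,-0.75]},{"claw": 255,"dp": [0.0044,0.0197,0],"angular": [0,0,-0.75]},{"claw": 255,"dp": [0.0044,0.0197,0],"angular": [0,0,-0.75]},{"claw": 255,"dp": [0.0044,0.0197,0],"angular": [0,0,-0.75]},{"claw": 255,"dp": [0.0044,0.0197,0],"angular": [0,0,-0.75]}])

```text
clock: 20.4
tcp_pos: [0.4823, 0.101, 0.2194]
orientation: [-0.002, 0.069, 0.998, 0.001]
wrist_force: [0.7, 0.6, -1.2]
finger_gap: 0.049
```

```bash
python3 - <<'E'
from h import *
p,M=stat(); I,d,c,W=cam('wrist'); J,dj,cj,Wj=cam('side')
v,u=np.mgrid[0:400,0:640]; P=pts(c,W,np.c_[u.ravel(),v.ravel()],d.ravel())
T=(P-p)@M*1e3; rgb=I.reshape(-1,3).astype(int)
cap=(d.ravel()>.03)&(abs(T[:,0])<40)&(abs(T[:,1])<20)
g=P[:,2]
for z in range(-100,60,10):
    k=cap&(abs(T[:,2]-z)<5)
    if k.sum(): print(z,k.sum(),'x',T[k,0].min().round(1),T[k,0].max().round(1),'y',T[k,1].min().round(1),T[k,1].max().round(1),rgb[k].mean(0).round())
pad=(d.ravel()>.03)&(abs(g-.146)<.006)&(rgb.max(1)<80)&(np.hypot(P[:,0]-PAD[0],P[:,1]-PAD[1])<.045)
k=P[pad]; print('pad wrist',len(k),cv2.minEnclosingCircle((k[:,:2]*1e3).astype(np.float32)) if len(k) else '')
save('x3.png',np.hstack([cv2.resize(I,(480,300)),cv2.resize(J[120:260,240:380],(300,300),interpolation=2)]))
E
```

```text
t 20.4 tcp [0.4823 0.101  0.2194] z [-0.003  0.001 -1.   ] y [0.138 0.99  0.001] q [ 4.20e-02  1.55e-01 -1.48e-01  1.27e+00  1.00e-03  1.81e-01] F [ 0.7  0.6 -1.2] gap 0.049
-100 3836 x 8.7 18.6 y -20.0 20.0 [20. 19. 19.]
-90 2185 x 5.6 18.3 y -20.0 20.0 [24. 21. 19.]
-80 3334 x 0.6 17.8 y -20.0 19.9 [23. 17. 14.]
-70 1174 x 1.5 15.7 y -14.2 13.4 [32. 20. 14.]
-60 4575 x -14.3 25.1 y -20.0 20.0 [135.  76.  35.]
-50 1590 x -15.6 26.2 y -20.0 20.0 [95. 57. 30.]
-40 876 x 14.5 26.2 y -19.8 20.0 [76. 48. 29.]
-30 709 x 14.6 26.2 y -20.0 19.9 [77. 50. 31.]
-20 681 x 14.4 26.4 y -19.9 20.0 [107.  95.  84.]
-10 492 x 16.1 26.5 y -20.0 19.8 [103.  94.  84.]
0 406 x 15.5 26.6 y -19.9 20.0 [103.  94.  84.]
10 278 x 15.9 26.4 y -19.8 19.8 [87. 72. 59.]
20 112 x 14.8 25.7 y -19.7 19.6 [63. 41. 28.]
pad wrist 2701 ((481.5841064453125, 102.04502868652344), 35.4261474609375)
```

View pics/x3.png

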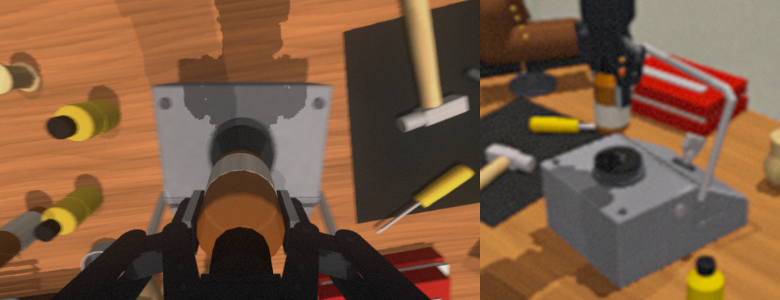

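The bottle hangs upright over the pad: its front edge reads x = 26.3 mm at every height, so its centre is at tool x of about +1.3. I'll correct by 1.6 mm and descend to just above contact.

play_rows(force=60, steps=[{"claw": 255,"dp": [-0.0008,-0.0002,0.008],"angular": [0,0,0]},{"claw": 255,"dp": [-0.0008,-0.0002,0.01],"angular": [0,-0.15,0]},{"claw": 255,"dp": [0,0,0.01],"angular": [0,0,0]},{"claw": 255,"dp": [0,0,0.008],"angular": [0,0,0]},{"claw": 255,"dp": [0,0,0.006],"angular": [0,0,0]},{"claw": 255,"dp": [0,0,0.004],"angular": [0,0,0]},{"claw": 255,"dp": [0,0,0.003],"angular": [0,0,0]},{"claw": 255,"dp": [0,0,0],"angular": [0,0,0]}])

```text
clock: 21.17
tcp_pos: [0.484, 0.0992, 0.17]
orientation: [-0.0, 0.07, 0.998, 0.0]
wrist_force: [-0.1, 0.7, -2.9]
finger_gap: 0.0486
```

```bash
python3 -c "
from h import *
stat()"
```

```text
t 21.1667 tcp [0.484  0.0992 0.17  ] z [-0.001  0.001 -1.   ] y [0.139 0.99  0.001] q [ 3.90e-02  1.77e-01 -2.44e-01  1.15e+00  1.00e-03  1.78e-01] F [-0.1  0.7 -2.9] gap 0.0486
```

play_rows(steps=[{"claw": 255,"dp": [0,0,0.003],"angular": [0,0,0]},{"claw": 255,"dp": [0,0,0.003],"angular": [0,0,0]},{"claw": 255,"dp": [0,0,0.003],"angular": [0,0,0]},{"claw": 255,"dp": [0,0,0.003],"angular": [0,0,0]},{"claw": 255,"dp": [0,0,0.002],"angular": [0,0,0]},{"claw": 255,"dp": [0,0,0.001],"angular": [0,0,0]},{"claw": 255,"dp": [0,0,0],"angular": [0,0,0]},{"claw": 255,"dp": [0,0,0],"angular": [0,0,0]}])

```text
clock: 21.83
tcp_pos: [0.485, 0.0993, 0.1566]
orientation: [0.001, 0.069, 0.998, 0.0]
wrist_force: [-0.6, -0.1, 6.7]
finger_gap: 0.049
```

play_rows(steps=[{"claw": 255,"dp": [0,0,0.001],"angular": [0,0,0]},{"claw": 255,"dp": [0,0,0.001],"angular": [0,0,0]},{"claw": 255,"dp": [0,0,0],"angular": [0,0,0]},{"claw": 255,"dp": [0,0,0],"angular": [0,0,0]},{"claw": 255,"dp": [0,0,0],"angular": [0,0,0]},{"claw": 255,"dp": [0,0,0],"angular": [0,0,0]},{"claw": 255,"dp": [0,0,0],"angular": [0,0,0]},{"claw": 255,"dp": [0,0,0],"angular": [0,0,0]}])

```text
clock: 22.5
tcp_pos: [0.485, 0.0993, 0.1548]
orientation: [0.001, 0.069, 0.998, 0.0]
wrist_force: [-0.7, -0.5, 7.3]
finger_gap: 0.0486
```

play_rows(steps=[{"claw": 255,"dp": [0,0,0.001],"angular": [0,0,0]},{"claw": 255,"dp": [0,0,0.001],"angular": [0,0,0]},{"claw": 255,"dp": [0,0,0.001],"angular": [0,0,0]},{"claw": 255,"dp": [0,0,0],"angular": [0,0,0]},{"claw": 255,"dp": [0,0,0],"angular": [0,0,0]},{"claw": 255,"dp": [0,0,0],"angular": [0,0,0]},{"claw": 255,"dp": [0,0,0],"angular": [0,0,0]},{"claw": 255,"dp": [0,0,0],"angular": [0,0,0]}])

```text
clock: 23.17
tcp_pos: [0.4853, 0.0993, 0.1545]
orientation: [0.003, 0.069, 0.998, 0.0]
wrist_force: [-6.2, -1.3, 25.1]
finger_gap: 0.0489
```

Hard stop felt: 25 N, with z no longer falling. I'll hold, then rise gently with the bottle still in the jaws.

play_rows(steps=[{"claw": 255,"dp": [0,0,0],"angular": [0,0,0]},{"claw": 255,"dp": [0,0,0],"angular": [0,0,0]},{"claw": 255,"dp": [0,0,0],"angular": [0,0,0]},{"claw": 255,"dp": [0,0,0],"angular": [0,0,0]},{"claw": 255,"dp": [0,0,0],"angular": [0,0,0]},{"claw": 255,"dp": [0,0,0],"angular": [0,0,0]},{"claw": 255,"dp": [0,0,-0.001],"angular": [0,0,0]},{"claw": 255,"dp": [0,0,-0.002],"angular": [0,0,0]}])

```text
clock: 23.83
tcp_pos: [0.485, 0.0993, 0.1555]
orientation: [0.002, 0.069, 0.998, 0.0]
wrist_force: [-1.2, -1.2, 7.5]
finger_gap: 0.0489
```

play_rows(steps=[{"claw": 255,"dp": [0,0,-0.002],"angular": [0,0,0]},{"claw": 255,"dp": [0,0,-0.002],"angular": [0,0,0]},{"claw": 255,"dp": [0,0,-0.002],"angular": [0,0,0]},{"claw": 255,"dp": [0,0,-0.002],"angular": [0,0,0]},{"claw": 255,"dp": [0,0,-0.002],"angular": [0,0,0]},{"claw": 255,"dp": [0,0,-0.001],"angular": [0,0,0]},{"claw": 255,"dp": [0,0,0],"angular": [0,0,0]},{"claw": 255,"dp": [0,0,0],"angular": [0,0,0]}])

```text
clock: 24.5
tcp_pos: [0.4847, 0.0994, 0.1647]
orientation: [0.0, 0.069, 0.998, 0.0]
wrist_force: [2.0, -1.8, 1.2]
finger_gap: 0.0489
```

```bash
python3 -c "
from h import *
stat()"
```

```text
t 24.5 tcp [0.4847 0.0994 0.1647] z [ 0.001  0.001 -1.   ] y [0.139 0.99  0.001] q [ 3.900e-02  1.800e-01 -2.540e-01  1.136e+00  1.000e-03  1.780e-01] F [ 2.  -1.8  1.2] gap 0.0489
```

play_rows(steps=[{"claw": 255,"dp": [0,0,-0.0013],"angular": [0,0,0]},{"claw": 255,"dp": [0,0,0],"angular": [0,0,0]},{"claw": 255,"dp": [0,0,0],"angular": [0,0,0]},{"claw": 80,"dp": [0,0,0],"angular": [0,0,0]},{"claw": 60,"dp": [0,0,0],"angular": [0,0,0]},{"claw": 30,"dp": [0,0,0],"angular": [0,0,0]},{"claw": 0,"dp": [0,0,0],"angular": [0,0,0]},{"claw": 0,"dp": [0,0,0],"angular": [0,0,0]}])

```text
clock: 25.17
tcp_pos: [0.4839, 0.0994, 0.1657]
orientation: [-0.0, 0.069, 0.998, 0.0]
wrist_force: [-0.0, 0.2, 0.0]
finger_gap: 0.0855
```

play_rows(steps=[{"claw": 0,"dp": [0,0,-0.004],"angular": [0,0,0]},{"claw": 0,"dp": [0,0,-0.01],"angular": [0,0,0]},{"claw": 0,"dp": [0,0,-0.015],"angular": [0,0,0]},{"claw": 0,"dp": [0,0,-0.02],"angular": [0,0,0]},{"claw": 0,"dp": [0,0,-0.02],"angular": [0,0,0]},{"claw": 0,"dp": [0,0,-0.02],"angular": [0,0,0]},{"claw": 0,"dp": [0,0,-0.02],"angular": [0,0,0]},{"claw": 0,"dp": [0,0,0],"angular": [0,0,0]}])

```text
clock: 25.83
tcp_pos: [0.4862, 0.0994, 0.28]
orientation: [0.004, 0.069, 0.998, 0.001]
wrist_force: [0.9, 0.2, 1.2]
finger_gap: 0.0855
```

```bash
python3 - <<'E'
from h import *
p,M=stat(); I,d,c,W=cam('wrist'); J,dj,cj,Wj=cam('side')
v,u=np.mgrid[0:400,0:640]; uv=np.c_[u.ravel(),v.ravel()]; P=pts(c,W,uv,d.ravel()); rgb=I.reshape(-1,3).astype(int)
r=np.hypot(P[:,0]-PAD[0],P[:,1]-PAD[1])
for nm,m in dict(cap=(P[:,2]>.243)&(P[:,2]<.258)&(r<.03),pad=(abs(P[:,2]-.146)<.006)&(rgb.max(1)<80)&(r<.045)).items():
    k=P[m&(d.ravel()>.03)]; print(nm,len(k),'z',np.median(k[:,2]).round(4) if len(k) else '',cv2.minEnclosingCircle((k[:,:2]*1e3).astype(np.float32)) if len(k) else '')
L,_,_=keypts(J,dj,cj,Wj); print('key side pts',len(L))
save('x4.png',np.hstack([cv2.resize(I,(480,300)),cv2.resize(J[100:260,230:390],(300,300),interpolation=2)]))
E
```

```text
t 25.8333 tcp [0.4862 0.0994 0.28  ] z [ 0.008  0.001 -1.   ] y [0.138 0.99  0.002] q [ 3.900e-02  1.410e-01 -1.700e-02  1.405e+00  1.000e-03  1.780e-01] F [0.9 0.2 1.2] gap 0.0855
cap 1293 z 0.2498 ((483.4195556640625, 99.18033599853516), 14.01433277130127)
pad 1244 z 0.146 ((484.6606750488281, 99.75016021728516), 35.78201675415039)
key side pts 86
```

View pics/x4.png

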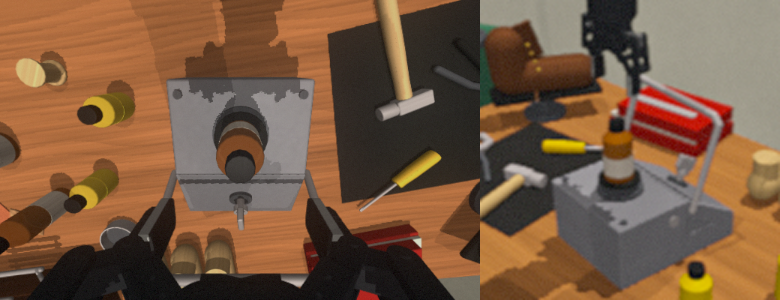

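The bottle stands upright on the pad, with its cap at (240,165) and the top at 0.250 m. The key still lies along the slope at (240,210), and the gripper is clear. I'll hand in.

```bash
python3 -c "
from workcell import env
print(env.hand_in())"
```

```text
the job is handed in; nothing more can be done
None
```

The job is done and handed in at about 26 s of the 72 s allowed. The verdict isn't reported.

**Winding:** I wound the key clockwise in a single grip until it hit its hard stop. The resisting torque rose from 0.26 to 1.3 N m, and the wing had turned 158° between the wrist views. That fits 3.10 rad, if the key's zero lies along the slope.

**Pressing:** I stood the dye bottle on the pad and pressed to the hard stop. The wrist force reached 25 N and the tool stopped going down. I held it there for roughly a second, let the pad rise slowly with the bottle still held, then let go.

**Last check:** The cap top is at 0.250 m, which is the raised pad's 0.146 m plus the bottle's 0.104 m. The bottle stands upright within about 1.5 mm of the pad's centre. The key still lies along the slope, and the gripper is clear of everything. In the last picture the neighbouring things look undisturbed, but I did not measure their positions again.

**What disagreed:**
- **Fingertips:** they are about 27 mm farther back than the reported TCP implies. My first grip on the key closed on nothing. The second, at the corrected depth, closed at 20 mm, probably on the collar, so I backed off 8 mm. I allowed for the offset after that.
- **Agitator:** its sloping front faces away from the robot, not to its right as described, so I worked from the camera images.

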